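# Close the service hatch of a chilled macaron display and hold it on its seal

### The job

The fan compartment of the chilled macaron display has been cleaned and its service cover stands open. Turn the button on the hatch frame until its wing lines up with the slot in the cover, then swing the cover down so that the wing comes up through the slot, and press the cover fully home against its springy new seal. Finish while still holding it pressed down (I will lock the button while you hold), and do not disturb the things lying about.

Things in the scene. Friction and masses are not known exactly. Their poses are not given: they have to be found in the camera images.
- cooler: Fixed steel machine compartment with the service hatch. Origin: on the counter under the hatch's centre; x points from the hatch's front to its hinge (away from the robot within 0.25 rad), y left, z up. 230 mm deep (x -115 to 115), y -200 to 145 mm; flat top (hatch frame, deck at right) 100 mm up. Opening x -68 to 68, y -105 to 105, floor 55 mm above the counter, fan inside.
- display (a point): Glass display with macarons, part of the same unit, left of the compartment: cooler frame y 147 to 503 mm, as deep as the compartment, 238 mm high. Point: on the counter under its centre. Keep clear of it.
- seal_front (a point): Top of the front rubber seal (uncompressed), middle: 8 mm wide, 196 mm long, stands 8 mm above the frame top, cooler frame x -72 mm. It gives 4 mm when the cover is pressed home: at the seal 4.5 N to start, 9.5 N fully pressed (about 10 N of push near the cover's free edge).
- turn_button (a joint): Angle (rad) of the button about its vertical axis, counter-clockwise from above. 0: wing along the cooler's y axis, in line with the slot (cover passes only within about 0.2). Starts at 0.7 to 1.4: the wing's direction is then the cooler's y axis turned counter-clockwise by that. Turns freely within +-1.6 against 0.06 N m of friction, stays where left; no stop at 0.
- button_top (a point): Centre of the top of the button's wing, 136 mm above the counter, on its turning axis (cooler frame x -90, y 0 mm). The wing is an upright flat bar of dark steel 36 mm long, 10 mm thick, 22 mm high (114 to 136 mm above the counter), on an 8 mm stem and a 22 mm collar on the front of the hatch frame. Pinch it across its thickness.
- cover (a joint): Angle (rad) of the cover about its hinge. 0: closed, fully home, level; positive open. Starts 1.12 to 1.35, opens to 1.65. A stiff hinge (0.5 N m of friction; cover 0.3 to 0.5 kg): it stays at any angle and swings with a few newtons. Shut but not pressed it stands at 0.015 to 0.025 on the seal and springs back to that if let go; with the wing out of line it stops on the wing at about 0.19.
- cover_hinge (a point): Middle of the cover's hinge line (parallel to the cooler's y axis), 104 mm above the counter, cooler frame x 90 mm. The underside of the closed cover lies at this height.
- cover_edge (a point): Middle of the cover's free edge, on its outer (top when closed) face, 202 mm from the hinge line. The cover is a flat aluminium plate 202 mm by 230 mm (115 mm either side of the middle), 5 mm thick. Standing open, its outer face looks away from the robot. Closed, the outer face is 109 mm above the counter.
- cover_slot (a point): Centre of the cover's slot, on its outer face, 180 mm from the hinge line in the middle of the width. The slot is 42 mm long (along the free edge) and 17 mm wide. With the cover closed the wing stands 27 mm proud through it, so press beside it, near the free edge.
- brush: Bystander: cleaning brush, 190 mm long, 20 mm high, lying behind the compartment, on the far side from the robot.
- tongs: Bystander: steel pastry tongs, 180 mm long, 18 mm high, lying along the front of the compartment, on the robot's side.
- gift_box_long: Bystander: oblong gift box 170 x 85 x 52 mm on the counter to the right of the compartment.
- gift_box_square: Bystander: gift box 100 x 100 x 60 mm on the counter farther to the right.
- card_stand: Bystander: small brass card stand 110 mm wide, 86 mm high, on the counter close to the right of the compartment.
- ribbon_spool: Bystander: spool of ribbon 52 mm wide, 24 mm high, on the deck right of the hatch (cooler frame about x 30, y -165 mm, underside 100 mm above the counter).

How it is judged:
On the way, in this order (a step that is already met when the one before it is completed fails the run):
1. the button's wing is turned in line with the slot while the cover is still open (value of joint turn_button between -0.2 and 0.2 rad and value of joint cover above 0.4 rad), for 0.2 s.
2. the cover is down with the wing through its slot (value of joint cover below 0.04 rad), for 0.1 s.
At the end, for the whole second after the job is handed in: The cover is fully home on its compressed seal (within 0.011 rad, about 2 mm at its free edge) and still, the wing stands through the slot (within 0.25 rad of in line), and the robot is pressing on the cover with more than 4 N (value of joint cover below 0.011 rad and velocity of joint cover between -0.03 and 0.03 rad/s and value of joint turn_button between -0.25 and 0.25 rad and (contact force between cover and the fingers above 4 N or contact force between cover and the arm above 4 N)); the arm keeps its last pose, push and grip.
It fails at once if a bystander is moved more than 40 mm (distance of any of brush, tongs, gift_box_long, gift_box_square, card_stand, ribbon_spool from where it was at the start of the episode above 0.04 m).
It also fails if it takes over 54 s, if anything falls off the work surface, if the arm or the gripper's body presses on something with over 40 N, if the wrist force passes 120 N, or if a joint passes its speed limit or range.

### The arm

A 6-joint arm with a two-finger parallel gripper is mounted at the origin on the work surface. World frame = base frame: x ahead of the robot, y to its left, z up, the work surface at z = 0. Lengths are in m, angles in rad, forces in N, time in s.
With the tool pointing down it reaches from about 0.225 to 0.725 m from the base axis. Payload 3.1 kg.
Tool frame: the origin (TCP) lies between the finger pads; the fingertips stand 19 mm ahead of it and the grasp point (between the pads) is the TCP; z points along the fingers, y is the direction in which the jaws open and shut (so a half turn about z gives the same grasp; the last joint's range is limited). The gripper opens to 85 mm and grips with 20 to 120 N. Pads are 22 mm wide; open, the fingers measure 114 mm over their backs; the gripper's body (76 mm by 85 mm) begins 54 mm behind the grasp point. The pads swing forward as they close: fully open they stand 13 mm farther back than shut.
Start: joints at [-1.317, 0.048, 0.099, 1.622, 0, 1.443], TCP at [0.196, -0.487, 0.25] pointing down, gripper open.
Joint ranges: [-2.91, 2.91], [-0.99, 1.94], [-1.21, 1.42], [-2.12, 2.29], [-1.49, 1.47], [-3.14, 3.14]. Speed limits (rad/s): [2.79, 2.79, 3.14, 3.14, 3.14, 3.14].

### API

Orientations are given as a unit quaternion [w, x, y, z].
In Python, from cell import readout, get_image, workorder, nets gives the robot as it stands.
- The arm moves only by the shell command python3 -m jog 'ROWS' [FORCE]. ROWS is JSON, a list of rows, each an object with "twist": the turn, a rotation vector about the tool's x, y, z in units of 5 degrees (1.0 is 5 degrees), a list of three; "travel": the shift along the tool's x, y, z in units of 30 mm (1.0 is 30 mm), a list of three; "jaw": the finger opening in mm, from 0 to 85.4. A call has 1 to 12 rows; each row is the pose to reach, as a shift and turn from the pose measured when the call began, along the tool's axes at that moment; what a row does not reach only later rows make up. A row lasts 1/10 s, in which the tool goes at most 50 mm and 8.59 degrees, less where a joint would pass 70% of its speed; a pose out of reach is approached as far as the arm can. A call with a gripper value outside its range is refused whole. The fingers move at their own pace and stop on an object; FORCE is the grip in N (left out, the last holds). Time passes only in rows, so rows that repeat a pose let the fingers close. It gives the time, the measured TCP pose, the force and the opening at its end, in the units of the state.
- readout.read_state(): the state, without advancing time (a new reading comes with each control period).
- get_image(name): name is "scene" or "top" or "wrist"; returns a dict with "img" (384x512x3 uint8, blue, green, red), "K" (3x3 intrinsics, pixels), "k1" (the pictures are not rectified: a ray, as slopes to the right and down, at radius r is drawn at 1 + k1 r^2 times it, then the intrinsics apply), "eye" and "orientation" of the camera in the world. Camera axes: x right, y up, looking along -z (the intrinsics and any distortion apply to the point x, -y, -z); pixel columns grow to the right and rows downward; lengths in m; the calibration is good to about 2 mm. A picture is of the moment at which its call begins. There is no depth.
- workorder.job_done(): hands the job in, once; it reports no verdict.
Trained networks look in a picture, given as the dict that the camera call returned (one of the last four; its "shot" number tells which), for a name from the list of things; names that differ only in an ending like _2 or _b are one class to them, and where a whole thing is asked for, a point or a joint stands for the part that bears it (a point fixed in the world has none). Each returns a list of dicts, best first, with "conf" (0 to 1); they miss things now and then, are a little off and sometimes report something else, mostly with a low value. They report only what shows in the picture. A call takes as long as a camera call.
- nets.regions_of(picture, name): "mask" (384x512 bool, what is visible of it) and "at" ([column, row] in pixels, amid what is visible of it).
- nets.mark_of(picture, name): "at" ([column, row] in pixels: a listed point, or the origin of a listed thing).
The state is a dict: "time": time; "joints": joint angles; "qvel": joint speeds; "joint_torque": joint torques, N m; "tool_pos": TCP position; "ee_rot": TCP orientation; "contact_force": force on the tool from outside, world axes, zero at the start; "wrist_torque": the same for the moment, N m; "grip_width": finger opening in m.
Only numpy, scipy, OpenCV 4.12 (cv2) and the standard library are available. Lean on these libraries where they do the work, as an engineer would, in place of code of your own. Each camera call takes 0.05 s, during which the arm holds its last target.

## Working session

There is one attempt and no reset: what is moved stays moved. The work goes in short steps, Python scripts to look and compute and a shell command to move; the robot and the scene stay as the last step left them, time stands still between calls to the robot, and variables do not carry over. Pictures are saved under pics/ and viewed, and the job is handed in when it is done.

```bash
mkdir -p pics; ls; cat > h.py <<'E'
import numpy as np, cv2
from scipy.spatial.transform import Rotation as R
from cell import readout, get_image, workorder, nets
def rot(q): return R.from_quat([q[1],q[2],q[3],q[0]])
def project(p,P):
    X=rot(p["orientation"]).inv().apply(np.atleast_2d(P)-np.array(p["eye"]))
    s=np.c_[X[:,0]/-X[:,2],-X[:,1]/-X[:,2]]
    s=s*(1+p["k1"]*(s**2).sum(1))[:,None]
    K=np.array(p["K"]); return s@K[:2,:2].T+K[:2,2]
def ray(p,uv):
    K=np.array(p["K"]); d=np.linalg.solve(K[:2,:2],np.array(uv,float)-K[:2,2]); s=d.copy()
    for _ in range(30): s=d/(1+p["k1"]*(s@s))
    v=rot(p["orientation"]).apply([s[0],-s[1],-1]); return np.array(p["eye"]),v/np.linalg.norm(v)
def atz(p,uv,z):
    e,v=ray(p,uv); return e+v*(z-e[2])/v[2]
E
python3 - <<'E'
from h import *
for n in ["scene","top"]:
    p=get_image(n); cv2.imwrite(f"pics/{n}0.png",p["img"]); print(n,p["eye"],p["k1"])
    for t,z in [("cooler",0),("display",0),("seal_front",.108),("button_top",.136),("cover_hinge",.104),("cover_edge",.29),("cover_slot",.27),("tongs",.01),("card_stand",.04)]:
        for m in nets.mark_of(p,t)[:1]: print(t,round(m["conf"],2),np.round(m["at"],1),np.round(atz(p,m["at"],z),4))
print(readout.read_state())
E
```

```text
pics
scene [ 1.08603685 -0.57801509  0.99539585] -0.13261480743644868
cooler 0.86 [261.8 200.3] [0.5916 0.0502 0.    ]
seal_front 0.71 [238.2 161.3] [0.4935 0.0572 0.108 ]
button_top 0.58 [236.1 155. ] [0.49   0.0534 0.136 ]
cover_hinge 0.72 [285.9 189.5] [0.6729 0.0593 0.104 ]
cover_edge 0.57 [264.2 128.5] [0.5903 0.0612 0.29  ]
cover_slot 0.89 [269.  134.7] [0.6017 0.0676 0.27  ]
tongs 0.4 [220.5 174.8] [0.4226 0.0436 0.01  ]
card_stand 0.84 [177.2 247.9] [ 0.5329 -0.2554  0.04  ]
top [ 0.31898836 -0.012471    1.46492368] -0.016552120255170125
cooler 0.69 [222.7 195.5] [0.5828 0.0585 0.    ]
seal_front 0.74 [224.1 214.3] [0.5075 0.0493 0.108 ]
button_top 0.38 [224.4 218.5] [0.4915 0.0473 0.136 ]
cover_hinge 0.6 [219.2 162.2] [0.6655 0.0636 0.104 ]
cover_edge 0.7 [221.1 169.6] [0.5985 0.0484 0.29  ]
cover_slot 0.21 [228.4 249. ] [0.3961 0.0314 0.27  ]
tongs 0.54 [227.7 248.3] [0.4151 0.0431 0.01  ]
card_stand 0.88 [319.1 216.1] [ 0.5077 -0.239   0.04  ]
{'time': 1.0, 'joints': array([-1.31680166e+00,  4.79992859e-02,  9.92311338e-02,  1.62202863e+00,
        1.34271108e-05,  1.44299328e+00]), 'qvel': array([1.28109084e-04, 2.82050806e-04, 3.02384757e-04, 2.91379469e-05,
       5.91089788e-04, 8.46089423e-04]), 'joint_torque': array([-6.67714849e-04, -3.38656604e+01,  3.20166707e+01,  1.01090412e-03,
       -4.10003631e-04, -9.36645108e-07]), 'tool_pos': array([ 0.19559811, -0.48719484,  0.25032756]), 'ee_rot': array([-6.52499271e-07,  9.81834082e-01,  1.89741498e-01,  6.68571654e-06]), 'contact_force': array([0.02988036, 0.42900494, 0.24239583]), 'wrist_torque': array([ 0.00048539,  0.01165168, -0.01243626]), 'grip_width': 0.08530805667474205}
```

View pics/scene0.png

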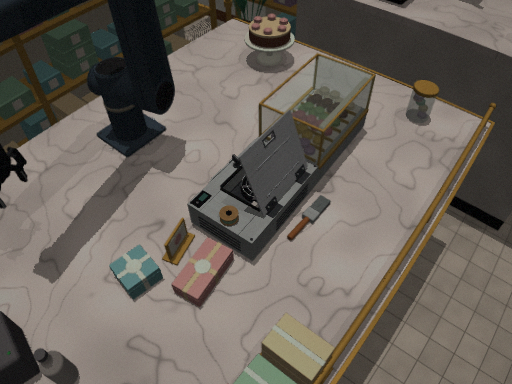

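View pics/top0.png

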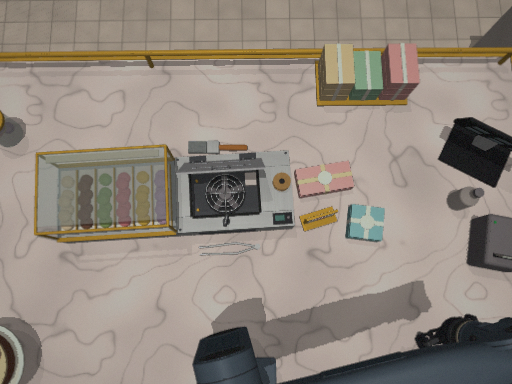

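```bash
python3 - <<'E'
from h import *
a=cv2.imread("pics/top0.png")[140:260,165:305]; cv2.imwrite("pics/top0z.png",cv2.resize(a,None,fx=5,fy=5,interpolation=cv2.INTER_CUBIC))
a=cv2.imread("pics/scene0.png")[105:245,180:320]; cv2.imwrite("pics/scene0z.png",cv2.resize(a,None,fx=4,fy=4,interpolation=cv2.INTER_CUBIC))
p=get_image("wrist"); cv2.imwrite("pics/w0.png",p["img"]); print(p["eye"],p["orientation"],p["K"])
E
```

```text
[ 0.27113299 -0.45722403  0.37366637] [ 0.81756038 -0.13248042  0.08843574 -0.55337426] [[278.35654448   0.         258.28345731]
 [  0.         278.35654448 195.97836609]
 [  0.           0.           1.        ]]
```

View pics/top0z.png

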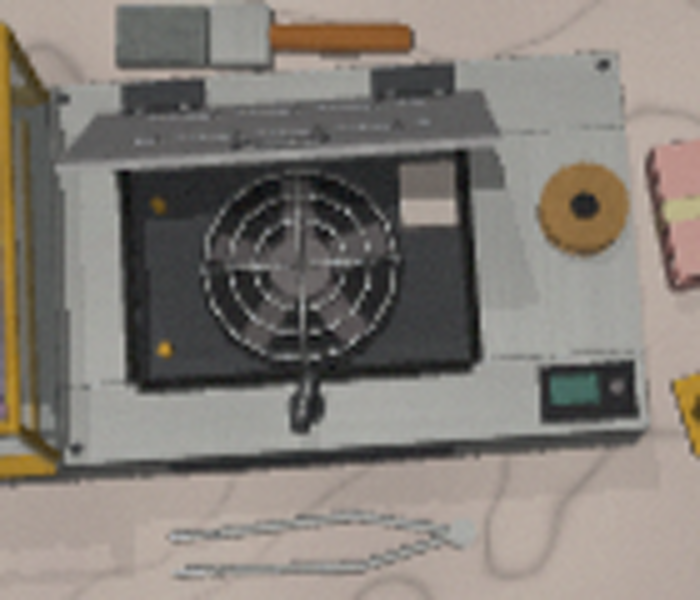

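View pics/scene0z.png

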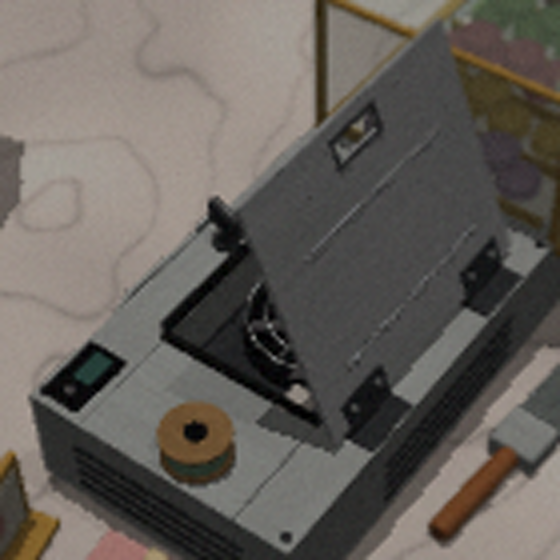

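View pics/w0.png

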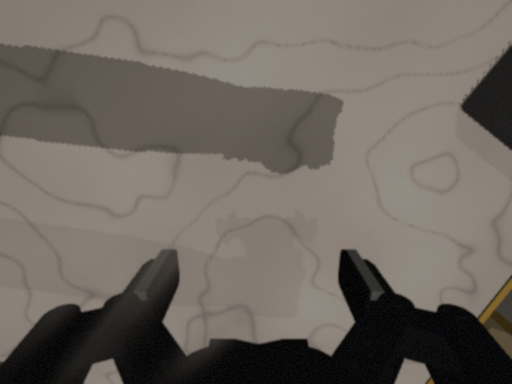

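```bash
cat >> h.py <<'E'
def plan(pos,yaw,tilt=0.0,axis=(0,1,0)):
    """pos TCP target, tool x at world angle yaw, tool pointing down, optionally tilted about world axis"""
    s=readout.read_state(); T=rot(s["ee_rot"])
    G=R.from_rotvec(np.array(axis)*tilt)*R.from_euler('z',yaw)*R.from_euler('x',np.pi)
    tr=T.inv().apply(np.array(pos)-s["tool_pos"])/0.03
    tw=np.degrees((T.inv()*G).as_rotvec())/5
    print("t",s["time"],"twist",np.round(tw,2),"travel",np.round(tr,2),"F",np.round(s["contact_force"],1),"tcp",np.round(s["tool_pos"],4),"j",np.round(s["joints"],2))
E
python3 - <<'E'
from h import *
p=get_image("top")
f=lambda u,v:atz(p,(165+u/5,140+v/5),.1)
A=f(648,432);B=f(65,465);C=f(618,52);
print(A,B,C,"yaw",np.arctan2(-(B-A)[0],(B-A)[1]),np.arctan2((C-A)[1],(C-A)[0]),np.linalg.norm(B-A),np.linalg.norm(C-A))
plan((.46,.05,.28),2.91)
E
```

```text
[ 0.47030559 -0.15641955  0.1       ] [0.4553301  0.18438262 0.1       ] [ 0.70067267 -0.14571249  0.1       ] yaw 0.04391365755049514 0.04644483127291847 0.3411310353615923 0.23061576244918103
t 1.1 twist [ -0.    -0.   -28.97] travel [ 14.85 -13.33  -0.99] F [ 0.7 -0.7 -0.1] tcp [ 0.1956 -0.4872  0.2503] j [-1.32  0.05  0.1   1.62 -0.    1.44]
```

```bash
python3 -m jog '[{"twist":[0,0,-29],"travel":[14.85,-13.3,-1],"jaw":60},{"twist":[0,0,-29],"travel":[14.85,-13.3,-1],"jaw":60},{"twist":[0,0,-29],"travel":[14.85,-13.3,-1],"jaw":60},{"twist":[0,0,-29],"travel":[14.85,-13.3,-1],"jaw":60},{"twist":[0,0,-29],"travel":[14.85,-13.3,-1],"jaw":60},{"twist":[0,0,-29],"travel":[14.85,-13.3,-1],"jaw":60},{"twist":[0,0,-29],"travel":[14.85,-13.3,-1],"jaw":60},{"twist":[0,0,-29],"travel":[14.85,-13.3,-1],"jaw":60},{"twist":[0,0,-29],"travel":[14.85,-13.3,-1],"jaw":60},{"twist":[0,0,-29],"travel":[14.85,-13.3,-1],"jaw":60},{"twist":[0,0,-29],"travel":[14.85,-13.3,-1],"jaw":60},{"twist":[0,0,-29],"travel":[14.85,-13.3,-1],"jaw":60}]' 30; python3 -c "
from h import *
plan((.46,.05,.28),2.91)"
```

```text
time: 2.3
tool_pos: [0.4609, 0.0513, 0.2807]
ee_rot: [0.001, 0.459, 0.889, 0.0]
contact_force: [0.6, -1.3, 0.5]
grip_width: 0.0599
t 2.3 twist [ 0.    0.01 -8.27] travel [-0.02 -0.05  0.02] F [ 0.6 -1.3  0.5] tcp [0.4609 0.0513 0.2807] j [-0.03 -0.1   0.01  1.68 -0.    0.92]
```

```bash
python3 -m jog '[{"twist":[0,0,-8.3],"travel":[0,0,0],"jaw":60},{"twist":[0,0,-8.3],"travel":[0,0,0],"jaw":60},{"twist":[0,0,-8.3],"travel":[0,0,0],"jaw":60},{"twist":[0,0,-8.3],"travel":[0,0,0],"jaw":60},{"twist":[0,0,-8.3],"travel":[0,0,0],"jaw":60},{"twist":[0,0,-8.3],"travel":[0,0,0],"jaw":60}]' ; python3 -c "
from h import *
p=get_image('wrist'); cv2.imwrite('pics/w1.png',p['img'])
for m in nets.mark_of(p,'button_top')[:1]: print(m, atz(p,m['at'],.136))
for m in nets.regions_of(p,'button_top')[:1]:
  print(m['conf'],m['at']); np.save('m.npy',m['mask'])
  im=p['img'].copy(); im[m['mask']]=im[m['mask']]//2+[0,0,120]; cv2.imwrite('pics/w1m.png',im)
import pickle; pickle.dump(p,open('w1.pkl','wb'))
plan((.46,.05,.28),2.91)"
```

```text
time: 2.9
tool_pos: [0.461, 0.0514, 0.2808]
ee_rot: [0.001, 0.114, 0.993, -0.0]
contact_force: [-1.0, -0.1, -0.4]
grip_width: 0.0602
{'at': [260.8, 217.0], 'conf': 0.72} [0.49283167 0.04606968 0.136     ]
0.75 [259.8, 210.4]
t 3.05 twist [0.   0.02 0.01] travel [ 0.02 -0.05  0.02] F [ 0.4 -0.7 -0.3] tcp [0.461  0.0512 0.2807] j [-0.03 -0.1   0.01  1.68 -0.    0.2 ]
```

View pics/w1.png

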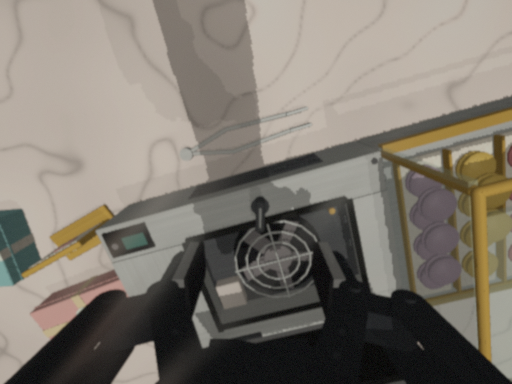

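```bash
python3 - <<'E'
from h import *
import pickle; p=pickle.load(open('w1.pkl','rb'))
a=p['img'][180:260,220:310]; cv2.imwrite('pics/w1z.png',cv2.resize(a,None,fx=7,fy=7,interpolation=cv2.INTER_CUBIC))
# predicted wing-top rectangle for several theta, centre guess
a=cv2.resize(p['img'][180:260,220:310],None,fx=7,fy=7,interpolation=cv2.INTER_CUBIC)
c=np.array([.4915,.046])
for th,col in [(1.1,(0,255,0)),(1.3,(0,0,255))]:
    w=np.pi/2+th+.045; d=np.array([np.cos(w),np.sin(w)]); n=np.array([-d[1],d[0]])
    P=[np.r_[c+d*.018*i+n*.005*j,.136] for i,j in [(1,1),(1,-1),(-1,-1),(-1,1)]]
    cv2.polylines(a,[((project(p,P)-[220,180])*7).astype(np.int32)],True,col,1)
cv2.imwrite('pics/w1o.png',a)
E
```

```text
(no output)
```

View pics/w1z.png

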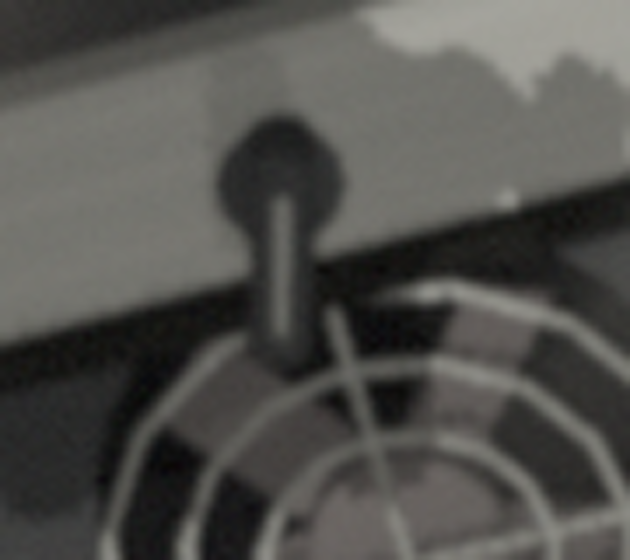

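View pics/w1o.png

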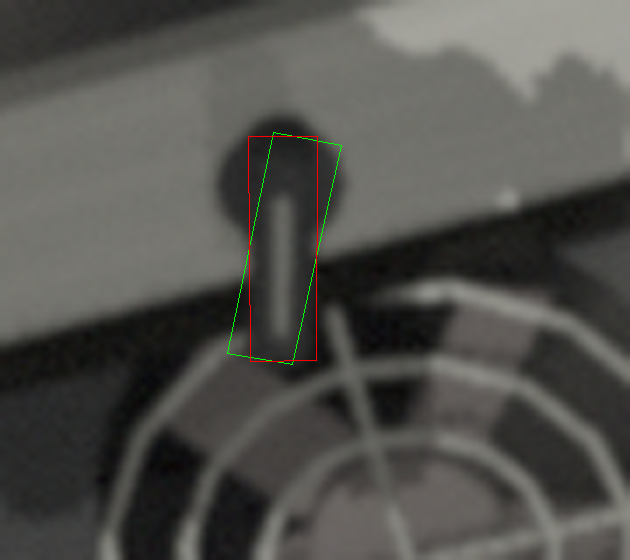

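```bash
python3 -c "
from h import *
plan((.492,.046,.137),2.914)"
```

```text
t 3.05 twist [ 0.    0.02 -0.04] travel [-1.04  0.07  4.79] F [ 0.4 -0.7 -0.3] tcp [0.461  0.0512 0.2807] j [-0.03 -0.1   0.01  1.68 -0.    0.2 ]
```

```bash
python3 -m jog '[{"twist":[0,0,0],"travel":[-1.04,0.07,1.5],"jaw":50},{"twist":[0,0,0],"travel":[-1.04,0.07,3],"jaw":50},{"twist":[0,0,0],"travel":[-1.04,0.07,4],"jaw":50},{"twist":[0,0,0],"travel":[-1.04,0.07,4.4],"jaw":50},{"twist":[0,0,0],"travel":[-1.04,0.07,4.4],"jaw":50}]' ; python3 -c "
from h import *
p=get_image('wrist'); cv2.imwrite('pics/w2.png',p['img'])
p=get_image('scene'); cv2.imwrite('pics/s2.png',cv2.resize(p['img'][90:250,160:330],None,fx=4,fy=4,interpolation=2))
plan((.492,.046,.137),2.914)"
```

```text
time: 3.55
tool_pos: [0.4905, 0.0461, 0.1469]
ee_rot: [-0.001, 0.116, 0.993, -0.0]
contact_force: [0.3, -0.0, 0.1]
grip_width: 0.0497
t 3.65 twist [ 0.01  0.04 -0.05] travel [ 0.03 -0.01  0.45] F [0.4 0.2 0.4] tcp [0.4929 0.0461 0.1505] j [-0.04 -0.03 -0.18  1.42 -0.    0.19]
```

View pics/w2.png

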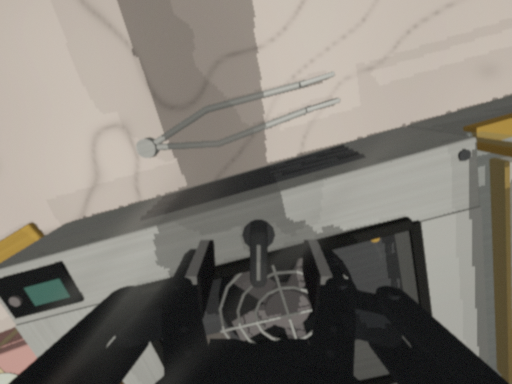

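View pics/s2.png

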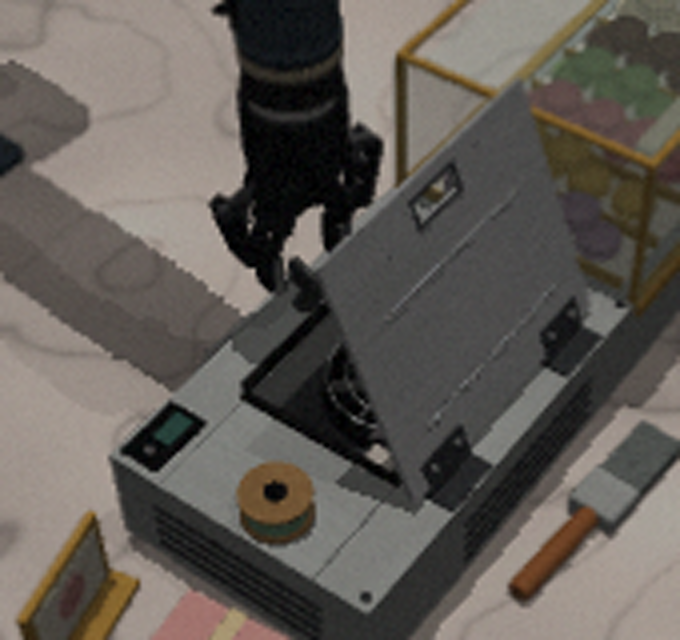

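```bash
python3 -m jog '[{"twist":[0,0,0],"travel":[0,0,0.4],"jaw":40},{"twist":[0,0,0],"travel":[0,0,0.4],"jaw":20},{"twist":[0,0,0],"travel":[0,0,0.4],"jaw":0},{"twist":[0,0,0],"travel":[0,0,0.4],"jaw":0},{"twist":[0,0,0],"travel":[0,0,0.4],"jaw":0},{"twist":[0,0,0],"travel":[0,0,0.4],"jaw":0},{"twist":[0,0,0],"travel":[0,0,0.4],"jaw":0}]' 40; python3 -c "
from h import *
p=get_image('wrist'); cv2.imwrite('pics/w3.png',p['img'])
plan((.492,.046,.137),2.914-1.3)"
```

```text
time: 4.35
tool_pos: [0.4932, 0.0455, 0.1394]
ee_rot: [0.002, 0.116, 0.993, -0.001]
contact_force: [-2.6, -2.8, 4.5]
grip_width: 0.009
t 4.4 twist [ 0.03  0.05 14.85] travel [0.04 0.01 0.08] F [-1.5 -3.7  4.5] tcp [0.4932 0.0455 0.1394] j [-0.04 -0.03 -0.2   1.4  -0.    0.19]
```

View pics/w3.png

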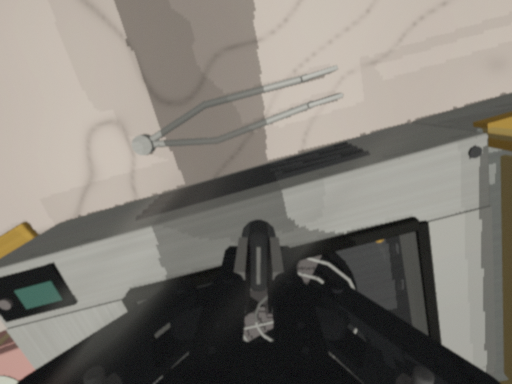

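```bash
python3 -m jog '[{"twist":[0,0,1.2],"travel":[0,0,0],"jaw":0},{"twist":[0,0,2.4],"travel":[0,0,0],"jaw":0},{"twist":[0,0,3.6],"travel":[0,0,0],"jaw":0},{"twist":[0,0,4.8],"travel":[0,0,0],"jaw":0},{"twist":[0,0,6],"travel":[0,0,0],"jaw":0},{"twist":[0,0,7.2],"travel":[0,0,0],"jaw":0},{"twist":[0,0,7.2],"travel":[0,0,0],"jaw":0}]' ; python3 -c "
from h import *
p=get_image('wrist'); cv2.imwrite('pics/w4.png',p['img'])
plan((.4932,.0455,.139),2.914-1.3)"
```

```text
time: 5.1
tool_pos: [0.493, 0.0451, 0.1395]
ee_rot: [0.003, 0.417, 0.909, -0.0]
contact_force: [-1.5, -3.0, 3.0]
grip_width: 0.0088
t 5.15 twist [0.04 0.05 7.67] travel [0.   0.01 0.01] F [-2.1 -3.3  2.5] tcp [0.493  0.0451 0.1394] j [-0.04 -0.03 -0.2   1.4  -0.    0.82]
```

View pics/w4.png

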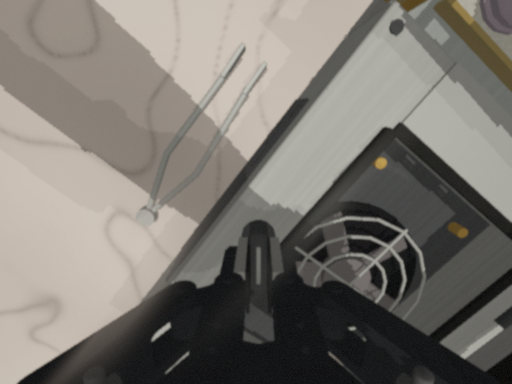

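```bash
python3 -m jog '[{"twist":[0,0,1.2],"travel":[0,0,0],"jaw":0},{"twist":[0,0,2.4],"travel":[0,0,0],"jaw":0},{"twist":[0,0,3.6],"travel":[0,0,0],"jaw":0},{"twist":[0,0,4.8],"travel":[0,0,0],"jaw":0},{"twist":[0,0,6],"travel":[0,0,0],"jaw":0},{"twist":[0,0,7.2],"travel":[0,0,0],"jaw":0},{"twist":[0,0,7.7],"travel":[0,0,0],"jaw":0},{"twist":[0,0,7.7],"travel":[0,0,0],"jaw":0}]' ; python3 -c "
from h import *
p=get_image('wrist'); cv2.imwrite('pics/w5.png',p['img'])
plan((.4932,.0455,.139),2.914-1.3)"
```

```text
time: 5.95
tool_pos: [0.4926, 0.045, 0.1394]
ee_rot: [0.002, 0.692, 0.722, 0.0]
contact_force: [-2.8, -3.0, 3.5]
grip_width: 0.009
t 6.0 twist [ 0.04  0.04 -0.01] travel [0.02 0.02 0.02] F [-2.3 -3.1  3.6] tcp [0.4926 0.045  0.1395] j [-0.04 -0.03 -0.2   1.4  -0.    1.49]
```

View pics/w5.png

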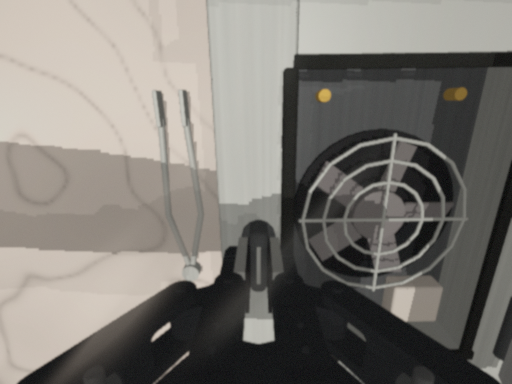

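```bash
python3 - <<'E'
from h import *
p=get_image('wrist')
for a,b in [((208,5),(217,195)),((299,5),(297,50)),((289,75),(284,215))]:
    A=atz(p,a,.1);B=atz(p,b,.1);d=A-B; print(A,B,np.arctan2(-d[0],d[1]))
print(rot(readout.read_state()["ee_rot"]).as_matrix()[:,0])
E
```

```text
[0.46292868 0.17090912 0.1       ] [0.46684148 0.07088321 0.1       ] 0.03909797780487788
[0.50839607 0.17286348 0.1       ] [0.5091365  0.15269406 0.1       ] 0.036693995159235056
[0.50587628 0.14050037 0.1       ] [0.50897758 0.05926296 0.1       ] 0.038157270066326895
[-0.04212306  0.99910721 -0.00323057]
```

```bash
python3 -m jog '[{"twist":[0,0,0],"travel":[0,0,0],"jaw":30},{"twist":[0,0,0],"travel":[0,0,0],"jaw":30},{"twist":[0,0,0],"travel":[0,0,0],"jaw":30},{"twist":[0,0,0],"travel":[0,0,-1],"jaw":30},{"twist":[0,0,0],"travel":[0,0,-2.6],"jaw":30},{"twist":[0,0,0],"travel":[0,0,-4.2],"jaw":30},{"twist":[0,0,0],"travel":[0,0,-5.8],"jaw":0},{"twist":[0,0,0],"travel":[0,0,-7.4],"jaw":0},{"twist":[0,0,0],"travel":[0,0,-8],"jaw":0},{"twist":[0,0,0],"travel":[0,0,-8],"jaw":0}]' ; python3 -c "
from h import *
p=get_image('wrist'); cv2.imwrite('pics/w6.png',p['img'])
m=nets.mark_of(p,'button_top')[:1];print(m)
q=get_image('scene'); cv2.imwrite('pics/s6.png',cv2.resize(q['img'][90:250,160:330],None,fx=4,fy=4,interpolation=2))
H=np.array([.672,.0535,.104]);ex=np.array([np.cos(.04),np.sin(.04),0])
for n,r in [('cover_edge',.202),('cover_slot',.18)]:
  m=nets.mark_of(q,n)[:1]
  for f in np.arange(1.05,1.4,.05):
    P=H+r*(-ex*np.cos(f)+[0,0,np.sin(f)])+.005*(ex*np.sin(f)+[0,0,np.cos(f)]); print(n,round(f,2),project(q,P)[0].round(1),m[0]['at'] if m else None)
plan((.68,-.01,.36),1.614)"
```

```text
time: 7.05
tool_pos: [0.4933, 0.0461, 0.3835]
ee_rot: [0.005, 0.692, 0.722, 0.003]
contact_force: [-0.2, -0.7, 0.2]
grip_width: 0.0001
[{'at': [256.3, 164.9], 'conf': 0.72}]
cover_edge 1.05 [257.2 130.9] [265.3, 132.8]
cover_edge 1.1 [260.  130.9] [265.3, 132.8]
cover_edge 1.15 [262.8 131.1] [265.3, 132.8]
cover_edge 1.2 [265.7 131.5] [265.3, 132.8]
cover_edge 1.25 [268.8 132. ] [265.3, 132.8]
cover_edge 1.3 [271.9 132.7] [265.3, 132.8]
cover_edge 1.35 [275.1 133.6] [265.3, 132.8]
cover_slot 1.05 [260.6 137.9] [269.1, 137.2]
cover_slot 1.1 [263. 138.] [269.1, 137.2]
cover_slot 1.15 [265.5 138.2] [269.1, 137.2]
cover_slot 1.2 [268.1 138.5] [269.1, 137.2]
cover_slot 1.25 [270.8 139. ] [269.1, 137.2]
cover_slot 1.3 [273.6 139.7] [269.1, 137.2]
cover_slot 1.35 [276.4 140.5] [269.1, 137.2]
t 7.3 twist [-0.01  0.03 -0.01] travel [-2.12  6.21  0.57] F [0.7 0.3 0.4] tcp [0.4913 0.0458 0.377 ] j [-0.04  0.04  0.35  1.88 -0.    1.49]
```

View pics/w6.png

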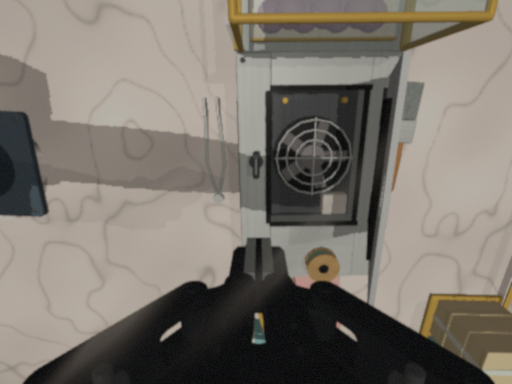

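View pics/s6.png

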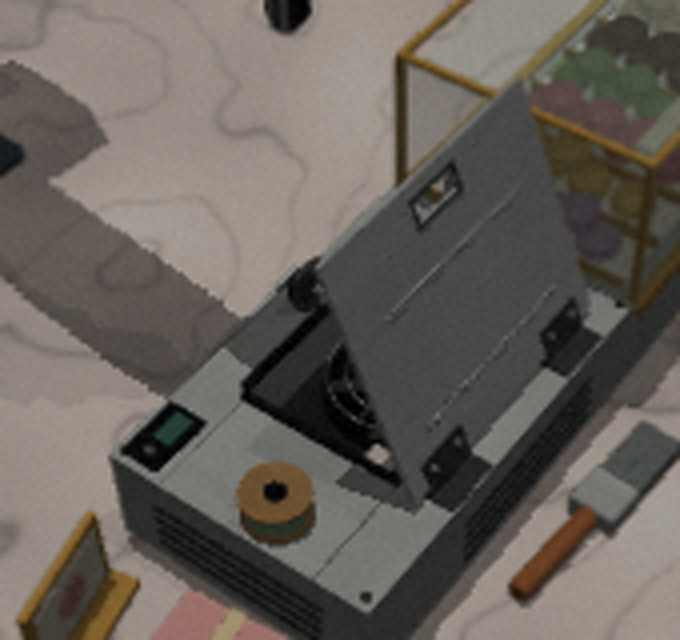

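```bash
python3 -c "
from h import *
plan((.668,-.0065,.37),3.18)"
```

```text
t 7.3 twist [ -0.03   0.02 -17.96] travel [-1.99  5.81  0.24] F [0.7 0.3 0.4] tcp [0.4913 0.0458 0.377 ] j [-0.04  0.04  0.35  1.88 -0.    1.49]
```

```bash
python3 -m jog '[{"twist":[0,0,-18],"travel":[-2,5.8,0.2],"jaw":0},{"twist":[0,0,-18],"travel":[-2,5.8,0.2],"jaw":0},{"twist":[0,0,-18],"travel":[-2,5.8,0.2],"jaw":0},{"twist":[0,0,-18],"travel":[-2,5.8,0.2],"jaw":0},{"twist":[0,0,-18],"travel":[-2,5.8,0.2],"jaw":0},{"twist":[0,0,-18],"travel":[-2,5.8,0.2],"jaw":0},{"twist":[0,0,-18],"travel":[-2,5.8,0.2],"jaw":0},{"twist":[0,0,-18],"travel":[-2,5.8,0.2],"jaw":0},{"twist":[0,0,-18],"travel":[-2,5.8,0.2],"jaw":0},{"twist":[0,0,-18],"travel":[-2,5.8,0.2],"jaw":0},{"twist":[0,0,-18],"travel":[-2,5.8,0.2],"jaw":0},{"twist":[0,0,-18],"travel":[-2,5.8,0.2],"jaw":0}]' ; python3 -c "
from h import *
p=get_image('wrist'); cv2.imwrite('pics/w7.png',p['img'])
q=get_image('scene'); cv2.imwrite('pics/s7.png',cv2.resize(q['img'][70:250,160:340],None,fx=4,fy=4,interpolation=2))
plan((.668,-.0065,.288),3.18)"
```

```text
time: 8.5
tool_pos: [0.6674, -0.0067, 0.369]
ee_rot: [-0.002, -0.021, 1.0, -0.001]
contact_force: [0.5, 0.1, 0.0]
grip_width: -0.0001
t 8.6 twist [-0.03 -0.04  0.03] travel [-0.03  0.01  2.72] F [-0.2  0.5  0.5] tcp [ 0.6675 -0.0067  0.3696] j [-0.11  0.6   1.04  2.01 -0.   -0.15]
```

View pics/w7.png

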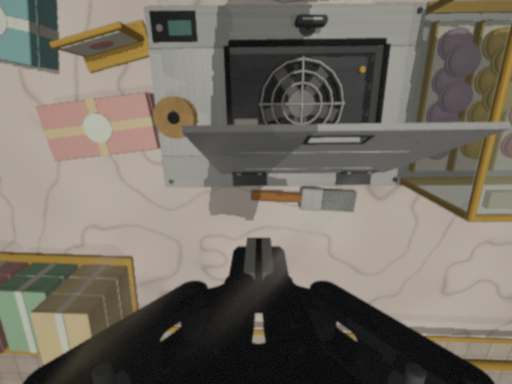

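View pics/s7.png

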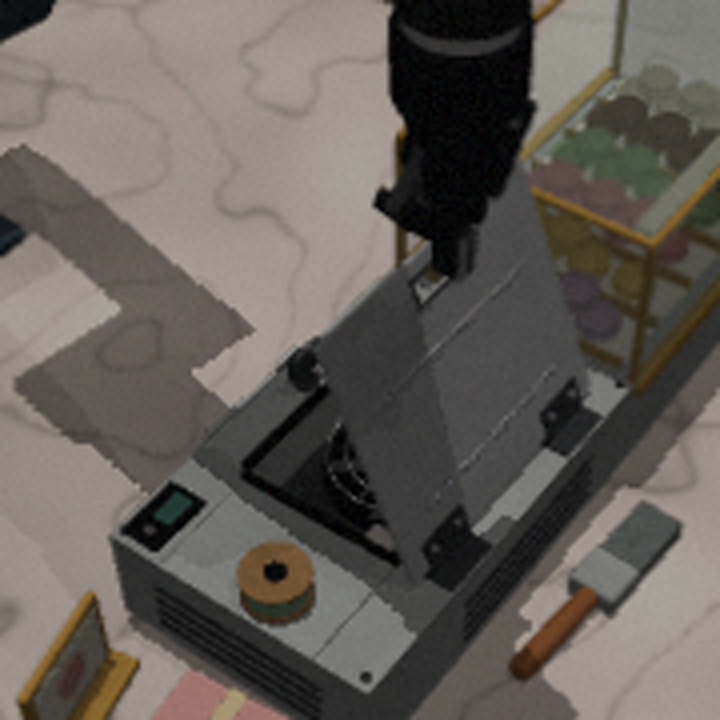

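```bash
python3 -m jog '[{"twist":[0,0,0],"travel":[0,0,1],"jaw":0},{"twist":[0,0,0],"travel":[0,0,2],"jaw":0},{"twist":[0,0,0],"travel":[0,0,2.4],"jaw":0},{"twist":[0,0,0],"travel":[0.7,0,2.4],"jaw":0},{"twist":[0,0,0],"travel":[0.7,0,2.4],"jaw":0}]' ; cat > arc.py <<'E'
from h import *
import sys
def arc(fs,r=.185,H=(.6744,-.0065,.104)):
    s=readout.read_state(); T=rot(s["ee_rot"]); ex=np.array([np.cos(.04),np.sin(.04),0]); H=np.array(H)
    for f in fs:
        P=H+r*(-ex*np.cos(f)+[0,0,np.sin(f)])+.005*(ex*np.sin(f)+[0,0,np.cos(f)])+.011*ex+[0,0,.019]
        print(round(f,2),np.round(P,4),np.round(T.inv().apply(P-s["tool_pos"])/.03,2))
E
python3 -c "
from arc import *
q=get_image('scene'); cv2.imwrite('pics/s8.png',cv2.resize(q['img'][70:250,160:340],None,fx=4,fy=4,interpolation=2))
plan((.66,-.0065,.288),3.18)
arc(np.arange(1.25,.05,-.1))"
```

```text
time: 9.1
tool_pos: [0.6433, -0.0074, 0.2953]
ee_rot: [-0.005, -0.02, 1.0, -0.001]
contact_force: [0.8, -0.3, -0.6]
grip_width: -0.0003
t 9.15 twist [-0.02 -0.06  0.02] travel [-0.5   0.02  0.29] F [ 1.2  0.  -0. ] tcp [ 0.6451 -0.0076  0.2969] j [-0.11  0.41  0.62  1.79 -0.   -0.15]
1.25 [ 0.6318 -0.0082  0.3001] [ 0.44 -0.   -0.11]
1.15 [ 0.6144 -0.0089  0.2939] [ 1.02 -0.    0.1 ]
1.05 [ 0.5977 -0.0096  0.286 ] [ 1.58 -0.    0.37]
0.95 [ 0.5819 -0.0102  0.2764] [ 2.1  -0.    0.69]
0.85 [ 0.5671 -0.0108  0.2653] [ 2.6  -0.    1.07]
0.75 [ 0.5535 -0.0113  0.2528] [ 3.05 -0.    1.49]
0.65 [ 0.5413 -0.0118  0.2389] [ 3.45 -0.    1.95]
0.55 [ 0.5304 -0.0123  0.224 ] [3.81 0.   2.45]
0.45 [ 0.5211 -0.0126  0.208 ] [4.12 0.   2.99]
0.35 [ 0.5135 -0.0129  0.1911] [4.37 0.   3.55]
0.25 [ 0.5075 -0.0132  0.1736] [4.57 0.   4.13]
0.15 [ 0.5034 -0.0133  0.1556] [4.7  0.   4.73]
```

View pics/s8.png

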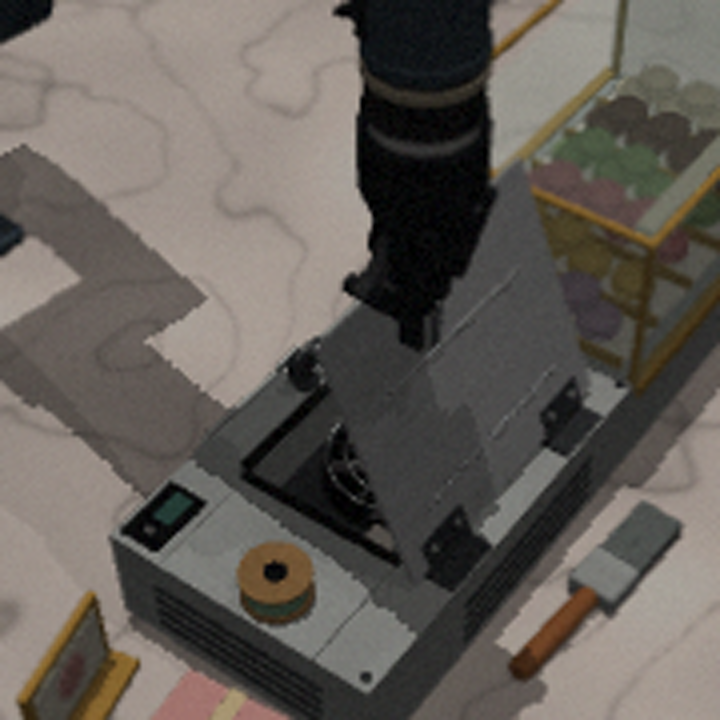

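```bash
python3 -m jog '[{"twist":[0,0,0],"travel":[0.45,0,-0.05],"jaw":0},{"twist":[0,0,0],"travel":[0.75,0,0],"jaw":0},{"twist":[0,0,0],"travel":[1.0,0,0.1],"jaw":0},{"twist":[0,0,0],"travel":[1.3,0,0.23],"jaw":0},{"twist":[0,0,0],"travel":[1.58,0,0.37],"jaw":0},{"twist":[0,0,0],"travel":[1.85,0,0.53],"jaw":0},{"twist":[0,0,0],"travel":[2.1,0,0.69],"jaw":0},{"twist":[0,0,0],"travel":[2.1,0,0.69],"jaw":0}]'
python3 -c "
from arc import *
q=get_image('scene'); cv2.imwrite('pics/s9.png',cv2.resize(q['img'][70:250,160:340],None,fx=4,fy=4,interpolation=2))
plan((.66,-.0065,.288),3.18)
arc(np.arange(.95,.05,-.1))"
```

```text
time: 9.95
tool_pos: [0.5829, -0.0103, 0.2779]
ee_rot: [-0.001, -0.02, 1.0, -0.001]
contact_force: [-0.4, -0.1, -0.5]
grip_width: -0.0001
t 10.0 twist [-0.02 -0.03  0.01] travel [-2.57  0.02 -0.35] F [-0.1  0.2  0.8] tcp [ 0.583  -0.0102  0.2777] j [-0.13  0.22  0.34  1.7  -0.   -0.17]
0.95 [ 0.5819 -0.0102  0.2764] [0.04 0.   0.04]
0.85 [ 0.5671 -0.0108  0.2653] [0.53 0.   0.42]
0.75 [ 0.5535 -0.0113  0.2528] [0.98 0.   0.83]
0.65 [ 0.5413 -0.0118  0.2389] [1.39 0.   1.3 ]
0.55 [ 0.5304 -0.0123  0.224 ] [1.75 0.   1.8 ]
0.45 [ 0.5211 -0.0126  0.208 ] [2.06 0.01 2.33]
0.35 [ 0.5135 -0.0129  0.1911] [2.31 0.01 2.89]
0.25 [ 0.5075 -0.0132  0.1736] [2.51 0.01 3.48]
0.15 [ 0.5034 -0.0133  0.1556] [2.65 0.01 4.08]
```

View pics/s9.png

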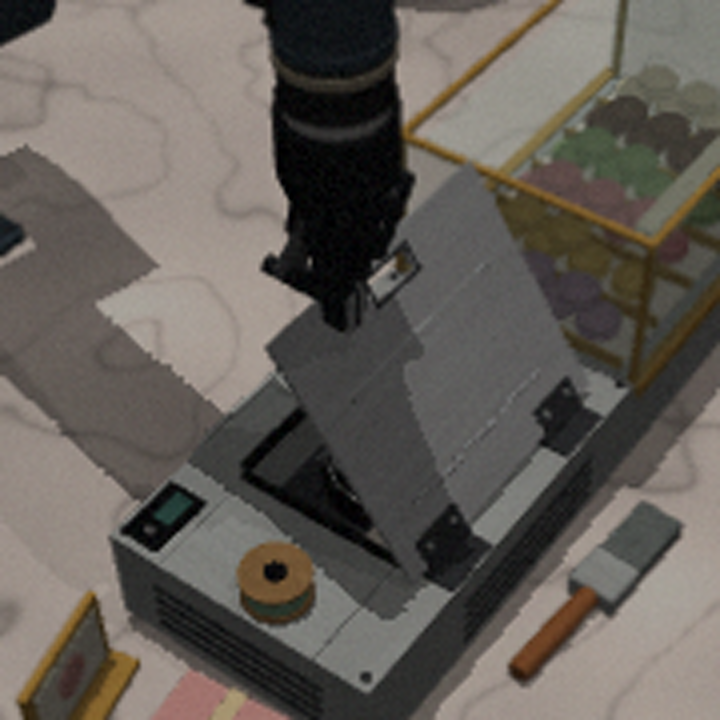

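```bash
python3 -m jog '[{"twist":[0,0,0],"travel":[0.28,0,0.22],"jaw":0},{"twist":[0,0,0],"travel":[0.53,0,0.42],"jaw":0},{"twist":[0,0,0],"travel":[0.98,0,0.83],"jaw":0},{"twist":[0,0,0],"travel":[1.39,0,1.3],"jaw":0},{"twist":[0,0,0],"travel":[1.75,0,1.8],"jaw":0},{"twist":[0,0,0],"travel":[2.06,0,2.33],"jaw":0},{"twist":[0,0,0],"travel":[2.31,0,2.89],"jaw":0},{"twist":[0,0,0],"travel":[2.51,0,3.48],"jaw":0},{"twist":[0,0,0],"travel":[2.51,0,3.48],"jaw":0}]'
python3 -c "
from arc import *
q=get_image('scene'); cv2.imwrite('pics/s10.png',cv2.resize(q['img'][70:250,160:340],None,fx=4,fy=4,interpolation=2))
q=get_image('wrist'); cv2.imwrite('pics/w10.png',q['img'])
plan((.66,-.0065,.288),3.18)
arc([.25,.2,.15,.1,.05,.02,0])"
```

```text
time: 10.9
tool_pos: [0.5062, -0.0131, 0.1714]
ee_rot: [-0.003, -0.019, 1.0, -0.001]
contact_force: [0.1, -0.1, -0.7]
grip_width: 0.0003
t 11.0 twist [-0.02 -0.03  0.01] travel [-5.06  0.02 -3.81] F [ 0.6 -0.4  0.6] tcp [ 0.5081 -0.0134  0.1739] j [-0.16  0.   -0.1   1.47 -0.   -0.2 ]
0.25 [ 0.5075 -0.0132  0.1736] [0.02 0.01 0.01]
0.2 [ 0.5052 -0.0133  0.1647] [0.1  0.01 0.31]
0.15 [ 0.5034 -0.0133  0.1556] [0.16 0.01 0.61]
0.1 [ 0.502  -0.0134  0.1464] [0.2  0.01 0.92]
0.05 [ 0.501  -0.0134  0.1372] [0.23 0.01 1.22]
0.02 [ 0.5007 -0.0135  0.1317] [0.24 0.01 1.41]
0 [ 0.5005 -0.0135  0.128 ] [0.25 0.01 1.53]
```

View pics/s10.png

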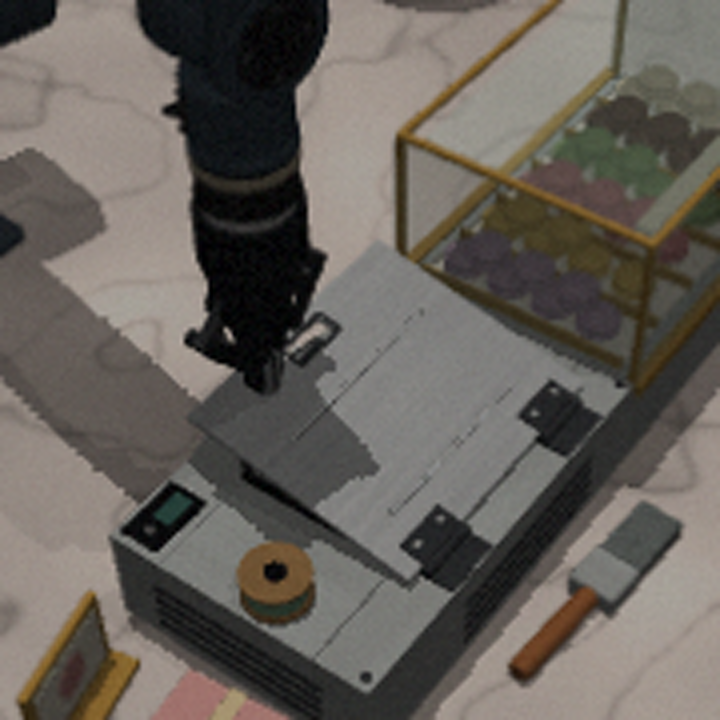

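View pics/w10.png

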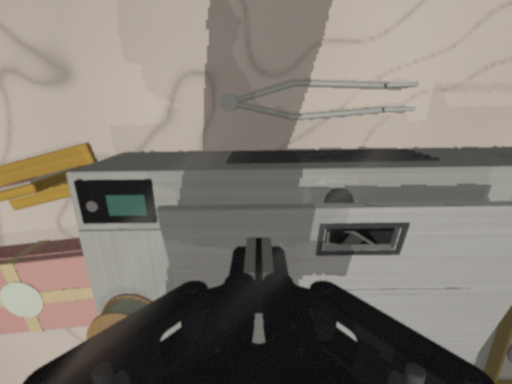

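```bash
python3 -m jog '[{"twist":[0,0,0],"travel":[0.05,0,0.15],"jaw":0},{"twist":[0,0,0],"travel":[0.1,0,0.31],"jaw":0},{"twist":[0,0,0],"travel":[0.13,0,0.46],"jaw":0},{"twist":[0,0,0],"travel":[0.16,0,0.61],"jaw":0},{"twist":[0,0,0],"travel":[0.18,0,0.76],"jaw":0},{"twist":[0,0,0],"travel":[0.2,0,0.92],"jaw":0},{"twist":[0,0,0],"travel":[0.2,0,0.92],"jaw":0}]'
python3 -c "
from arc import *
q=get_image('scene'); cv2.imwrite('pics/s11.png',cv2.resize(q['img'][70:250,160:340],None,fx=4,fy=4,interpolation=2))
q=get_image('wrist'); cv2.imwrite('pics/w11.png',q['img'])
plan((.66,-.0065,.288),3.18)
arc([.1,.05,.02,0])"
```

```text
time: 11.7
tool_pos: [0.5011, -0.0135, 0.1451]
ee_rot: [-0.002, -0.019, 1.0, -0.001]
contact_force: [-1.3, 0.6, 0.1]
grip_width: 0.0
t 11.8 twist [-0.02 -0.05  0.01] travel [-5.27  0.02 -4.76] F [-0.  -0.1  0. ] tcp [ 0.5013 -0.0135  0.1457] j [-0.16 -0.01 -0.16  1.42 -0.   -0.2 ]
0.1 [ 0.502  -0.0134  0.1464] [-0.02  0.   -0.02]
0.05 [ 0.501  -0.0134  0.1372] [0.01 0.   0.28]
0.02 [ 0.5007 -0.0135  0.1317] [0.02 0.   0.47]
0 [ 0.5005 -0.0135  0.128 ] [0.02 0.   0.59]
```

View pics/w11.png

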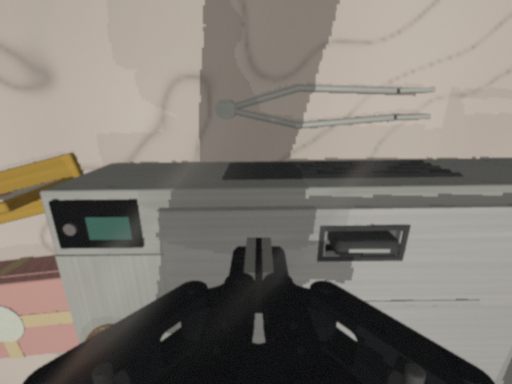

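View pics/s11.png

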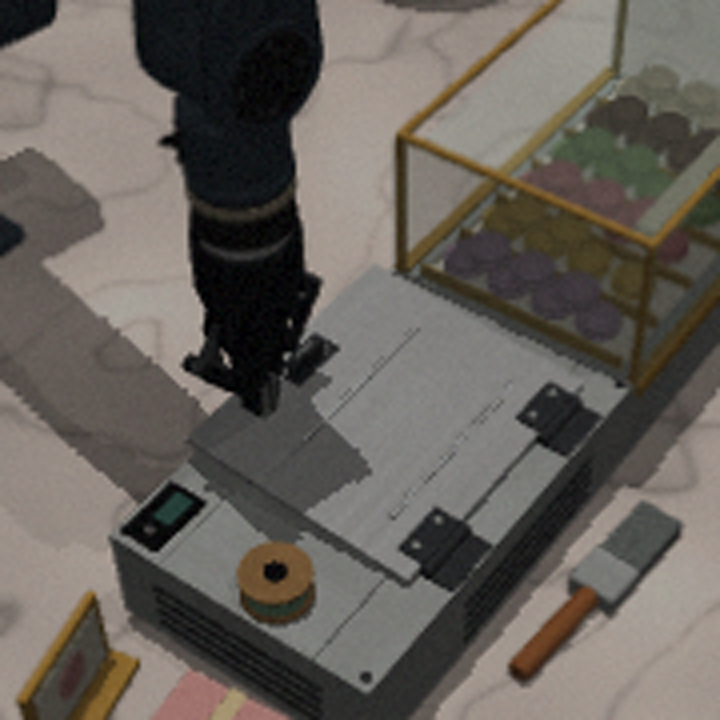

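```bash
python3 -m jog '[{"twist":[0,0,0],"travel":[0,0,0.1],"jaw":0},{"twist":[0,0,0],"travel":[0,0,0.2],"jaw":0},{"twist":[0,0,0],"travel":[0,0,0.28],"jaw":0},{"twist":[0,0,0],"travel":[0,0,0.28],"jaw":0}]'
python3 -m jog '[{"twist":[0,0,0],"travel":[0,0,0.1],"jaw":0},{"twist":[0,0,0],"travel":[0,0,0.18],"jaw":0},{"twist":[0,0,0],"travel":[0,0,0.18],"jaw":0},{"twist":[0,0,0],"travel":[0,0,0.18],"jaw":0}]'
python3 -c "
from arc import *
plan((.66,-.0065,.288),3.18)
q=get_image('wrist'); cv2.imwrite('pics/w12.png',q['img'])
arc([.02,0])"
```

```text
time: 12.2
tool_pos: [0.501, -0.0135, 0.1367]
ee_rot: [-0.002, -0.019, 1.0, -0.001]
contact_force: [0.9, -0.0, 1.2]
grip_width: 0.0002
time: 12.6
tool_pos: [0.5011, -0.0135, 0.1314]
ee_rot: [-0.002, -0.019, 1.0, -0.001]
contact_force: [-0.8, -0.4, 2.8]
grip_width: 0.0004
t 12.6 twist [-0.01 -0.05  0.01] travel [-5.28  0.02 -5.24] F [-0.8 -0.4  2.8] tcp [ 0.5011 -0.0135  0.1314] j [-0.16 -0.   -0.19  1.39 -0.   -0.2 ]
0.02 [ 0.5007 -0.0135  0.1317] [ 0.01  0.   -0.01]
0 [ 0.5005 -0.0135  0.128 ] [0.02 0.   0.11]
```

View pics/w12.png

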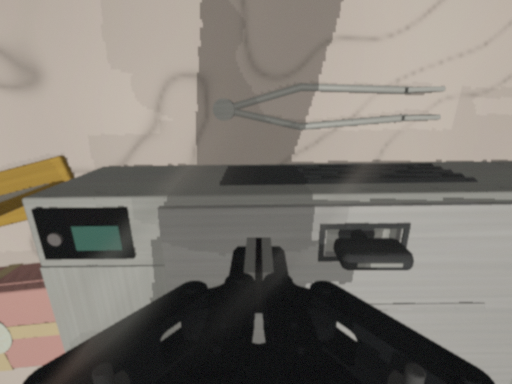

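The wing (372,253) stands through the slot (365,242). Now I press in small steps, watching force.

```bash
python3 -m jog '[{"twist":[0,0,0],"travel":[0,0,0.05],"jaw":0},{"twist":[0,0,0],"travel":[0,0,0.05],"jaw":0},{"twist":[0,0,0],"travel":[0,0,0.05],"jaw":0}]'
python3 -m jog '[{"twist":[0,0,0],"travel":[0,0,0.05],"jaw":0},{"twist":[0,0,0],"travel":[0,0,0.05],"jaw":0},{"twist":[0,0,0],"travel":[0,0,0.05],"jaw":0}]'
python3 -m jog '[{"twist":[0,0,0],"travel":[0,0,0.05],"jaw":0},{"twist":[0,0,0],"travel":[0,0,0.05],"jaw":0},{"twist":[0,0,0],"travel":[0,0,0.05],"jaw":0}]'
```

```text
time: 12.95
tool_pos: [0.5011, -0.0135, 0.1306]
ee_rot: [-0.002, -0.02, 1.0, -0.001]
contact_force: [-1.0, -0.2, 5.5]
grip_width: 0.0002
time: 13.25
tool_pos: [0.501, -0.0135, 0.1299]
ee_rot: [-0.002, -0.02, 1.0, -0.001]
contact_force: [-1.9, 0.1, 7.1]
grip_width: -0.0003
time: 13.55
tool_pos: [0.501, -0.0135, 0.1295]
ee_rot: [-0.002, -0.02, 1.0, -0.001]
contact_force: [-2.4, 0.4, 6.7]
grip_width: 0.0001
```

```bash
for i in 1 ; do python3 -m jog '[{"twist":[0,0,0],"travel":[0,0,0.08],"jaw":0},{"twist":[0,0,0],"travel":[0,0,0.08],"jaw":0},{"twist":[0,0,0],"travel":[0,0,0.08],"jaw":0}]'; done
python3 -m jog '[{"twist":[0,0,0],"travel":[0,0,0.08],"jaw":0},{"twist":[0,0,0],"travel":[0,0,0.08],"jaw":0},{"twist":[0,0,0],"travel":[0,0,0.08],"jaw":0}]'
python3 -m jog '[{"twist":[0,0,0],"travel":[0,0,0.1],"jaw":0},{"twist":[0,0,0],"travel":[0,0,0.1],"jaw":0},{"twist":[0,0,0],"travel":[0,0,0.1],"jaw":0}]'
```

```text
time: 13.85
tool_pos: [0.501, -0.0135, 0.1284]
ee_rot: [-0.001, -0.02, 1.0, -0.001]
contact_force: [-3.3, 1.7, 8.5]
grip_width: -0.0001
time: 14.15
tool_pos: [0.501, -0.0135, 0.128]
ee_rot: [-0.001, -0.02, 1.0, -0.001]
contact_force: [-4.5, 0.3, 11.1]
grip_width: -0.0002
time: 14.45
tool_pos: [0.501, -0.0135, 0.1279]
ee_rot: [-0.0, -0.02, 1.0, -0.001]
contact_force: [-6.1, 0.5, 15.1]
grip_width: 0.0002
```

```bash
python3 -c "
from arc import *
q=get_image('wrist'); cv2.imwrite('pics/w13.png',q['img'])
q=get_image('scene'); cv2.imwrite('pics/s13.png',cv2.resize(q['img'][70:250,160:340],None,fx=4,fy=4,interpolation=2))
for i in range(8):
  get_image('top'); s=readout.read_state(); print(s['time'],s['tool_pos'].round(4),s['contact_force'].round(1))
"
```

```text
14.6 [ 0.501  -0.0135  0.1279] [-5.4  0.4 14. ]
14.65 [ 0.501  -0.0135  0.1279] [-6.4  1.  14.7]
14.7 [ 0.5009 -0.0135  0.1279] [-6.4  0.9 14.3]
14.75 [ 0.5009 -0.0135  0.1279] [-5.3  0.9 14.1]
14.8 [ 0.501  -0.0135  0.128 ] [-5.3  2.1 14.4]
14.85 [ 0.501  -0.0135  0.128 ] [-6.5  0.4 14.7]
14.9 [ 0.5009 -0.0135  0.1279] [-5.3 -0.3 14.6]
14.95 [ 0.501  -0.0135  0.128 ] [-5.1  0.5 13.8]
```

View pics/w13.png

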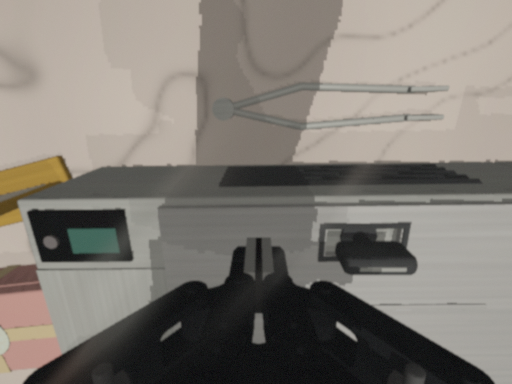

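View pics/s13.png

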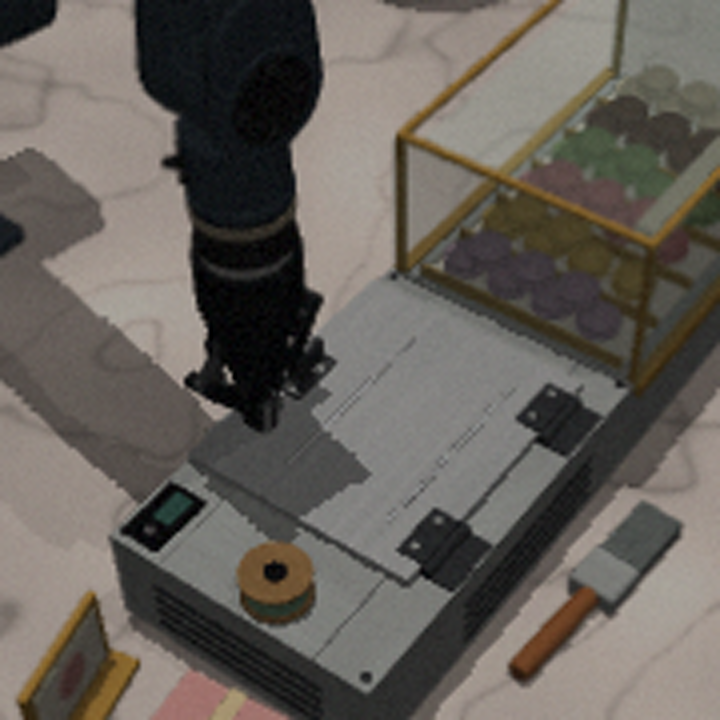

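```bash
python3 -m jog '[{"twist":[0,0,0],"travel":[0,0,0.13],"jaw":0},{"twist":[0,0,0],"travel":[0,0,0.13],"jaw":0},{"twist":[0,0,0],"travel":[0,0,0.13],"jaw":0},{"twist":[0,0,0],"travel":[0,0,0.13],"jaw":0}]'
python3 -c "
from h import *
for i in range(8):
  get_image('top'); s=readout.read_state(); print(s['time'],s['tool_pos'].round(4),s['contact_force'].round(1))
"
```

```text
time: 15.35
tool_pos: [0.5009, -0.0135, 0.1279]
ee_rot: [0.001, -0.02, 1.0, -0.002]
contact_force: [-7.6, 0.4, 17.8]
grip_width: 0.0002
15.4 [ 0.5009 -0.0135  0.1279] [-7.5  0.7 18.3]
15.45 [ 0.501  -0.0135  0.1279] [-7.   1.7 17.9]
15.5 [ 0.5009 -0.0135  0.1279] [-7.3  0.7 17.3]
15.55 [ 0.5009 -0.0135  0.1279] [-8.   0.8 17.3]
15.6 [ 0.501  -0.0135  0.1279] [-7.7  0.4 16.8]
15.65 [ 0.5009 -0.0135  0.1279] [-7.9  0.9 18.4]
15.7 [ 0.5009 -0.0135  0.1279] [-7.1  0.4 17.5]
15.75 [ 0.5009 -0.0135  0.1279] [-8.   0.7 17.6]
```

The force rose from 14 N to 18 N with no further travel, so the cover is on its stop. I'm handing in.

```bash
python3 -c "
from h import *
print(workorder.job_done())"
```

```text
the job is handed in; nothing more can be done
None
```

The cover is closed and pressed fully home on its seal. I handed the job in at about 16 s with the fingers still holding it down.

- **Button:** I pinched the wing across its thickness and turned it about 1.3 rad. In the wrist picture it was then in line with the slot to about 0.005 rad. I let go with the cover still open at about 1.2 rad.
- **Cover:** With the fingers shut, I swung it down by its outer face, about 60 mm to the right of the slot. The pictures show the wing standing up through the slot.
- **Final press:** The cover is pressed down with about 17–18 N. The tool rests at 127.9 mm, where I worked out fully closed to be (128.0 mm). Raising the push from 14 N to 18 N moved it no further, so I take it to be on its stop. A steady sideways force of 7–8 N towards the robot remained on the fingertips, and they did not slip.
- **Bystanders:** Those I could see in the last pictures (brush, tongs, spool, card stand and part of the long gift box) look untouched. I didn't measure their positions or check the square gift box at the end.

None of my checks failed. The first estimates of the button's position from the two fixed cameras and the compartment's corners differed by up to 6 mm. I went by the closer wrist view, and the grip confirmed it.

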